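# Key the shredding plate onto its locating pin

## Task

On the tabletop cheese shredder, push the round shredding plate around with a fingertip until the notch in its rim is over the steel locating pin on the drum, then press the plate down until it is fully home on the pin. Never lift the plate, and leave the other things on the table where they are.

Things in the scene. Friction and masses are not known exactly. Their poses are not given: they have to be found in the camera images.
- shredder: Tabletop cheese shredder, fixed to the table: square aluminium foot 250 x 250 x 30 mm, on it a round white drum 230 mm across (18 mm wall) whose rim is 100 mm above the table, and a grey control pod 67 mm high on the -x side, out to 170 mm from the axis. Origin on the drum axis at table height; z up; its x axis points from the drum axis to the locating pin.
- pin (a point): Top of the fixed locating pin, 108 mm above the table and 82 mm from the drum axis. The pin is a plain square steel bar, 10 mm wide and 8 mm high, lying level and radially across the drum's rim; it runs from 48 to 115 mm from the drum axis. The outer 25 mm always shows beyond the plate's edge; the rest is under the plate until the notch comes over it.
- pin_outer_end (a point): Top of the pin's outer end, at the drum's outside, 115 mm from the drum axis, 108 mm above the table.
- plate_center (a point): Centre of the underside of the shredding plate, on the drum axis: 108.5 mm above the table at the start (plate just clear of the pin), 97 mm when home; z up, its x axis points to the notch. The plate is a level cast metal disc 180 mm across, 8 mm thick, 0.7 to 0.9 kg, with small dark holes.
- notch (a point): The notch at the plate's rim: a parallel-sided radial slot 17 mm wide, cut right through, open to the rim, from 45 to 90 mm from the axis. The point lies on its middle line, 82 mm from the axis, level with the plate's top face (116.5 mm above the table at the start). The pin enters when the notch is within about 3 mm of centred on it (about 2 degrees).
- hub_top (a point): Centre of the flat top of the steel hub in the middle of the plate: a cone 52 mm wide at the foot and 36 mm at the flat top, standing 12 mm above the plate's top face; 128.5 mm above the table at the start, 117 mm when home. A good place to press.
- stud_a (a point): Top of one of the plate's two upright steel studs, 12 mm in diameter, standing 20 mm above the plate's top face, 55 mm from the axis; this one is 90 degrees counter-clockwise (seen from above) from the notch. Studs are for pushing the plate round.
- stud_b (a point): Top of the other stud, the same, 90 degrees clockwise from the notch.
- spindle (a joint): Turn of the plate in rad, counter-clockwise positive seen from above: angle of the notch from the pin; 0 and 2 pi are both notch over pin. Starts between 0.7 and 5.58. The plate turns either way, more than a full turn, about the drum axis against light friction (about 2 N at a stud) and stays where it is left.
- plate (a joint): How far the plate is pressed down, in m: 0 at the start, 0.0115 fully home (a hard stop), negative if lifted. A snug seal on the centre post keeps the plate at any height; it goes down only when pressed, with about 4 to 8 N, and then stays. Unless the notch is over the pin, the pin stops it within 2 mm.
- jar: Loose jar, 60 mm wide, 100 mm high, standing close to the shredder; origin at the centre of its underside. Leave alone.
- cup: Loose steel cup, 72 mm wide, 70 mm high, close to the shredder; origin under its centre. Leave alone.
- brush: Loose brush 200 mm long lying close to the shredder; origin under its middle, handle to its -x. Leave alone.
- bowl: Loose steel bowl, 150 mm wide, 60 mm high; origin under its centre. Leave alone.
- can: Loose can, 84 mm wide, 110 mm high; origin under its centre. Leave alone.
- spatula: Loose spatula 280 mm long; origin under its middle. Leave alone.
- dish: Loose small white dish, 90 mm wide, 30 mm high; origin under its centre. Leave alone.

How it is judged:
By the outcome, as a careful person would: the job done as asked, in the order asked, and still so for the second after the job is handed in, with the robot touching nothing.
It also fails if it takes over 67 s, if anything falls off the work surface, if the arm or the gripper's body presses on something with over 40 N, if the wrist force passes 120 N, or if a joint passes its speed limit or range.

## Robot

A 6-joint arm with a two-finger parallel gripper is mounted at the origin on the work surface. World frame = base frame: x ahead of the robot, y to its left, z up, the work surface at z = 0. Lengths are in mm, angles in rad, forces in N, time in s.
With the tool pointing down it reaches from about 300 to 775 mm from the base axis. Payload 14.6 kg.
Tool frame: the origin (TCP) lies on the centre line of the jaws, within the pads' length; the fingertips stand 19 mm ahead of it and the grasp point (between the pads) is the TCP (bot.tip_reach is the distance from the TCP to the fingertips, in mm); y points along the fingers, x is the direction in which the jaws open and shut, and the axes are right-handed (so a half turn about y gives the same grasp; the last joint's range is limited). The gripper opens to 85 mm and grips with 20 to 120 N. Pads are 22 mm wide; open, the fingers measure 114 mm over their backs; the gripper's body (76 mm by 85 mm) begins 54 mm behind the grasp point. The pads swing forward as they close: fully open they stand 13 mm farther back than shut.
Start: joints at [1.255, 0.3, 1.521, -0, 1.321, -0.067], TCP at [135.431, 533.055, 250.281] pointing down, gripper open.
Joint ranges: [-3.03, 3.03], [-0.79, 2.21], [0.23, 2.52], [-1.04, 4.18], [0, 3.07], [-2.55, 2.55]. Speed limits (rad/s): [2.22, 2.22, 2.57, 3.14, 3.14, 3.14].

## Interface

Orientations are given as a unit quaternion [w, x, y, z].
In Python, from rig import bot gives the robot as it stands. Calls block until the motion is done:
- bot.move_to(position, orientation): joint-space move of the TCP to a pose.
- bot.servo_line(position, attitude=None, speed=150, until_force=None): straight line of the TCP; attitude=None keeps the orientation; speed is the mean speed in mm/s. With until_force (N) it stops when the force on the tool has changed by that much, and returns True; else False.
- bot.move_joints(angles): joint-space move.
- bot.move_gripper(opening, grip_force=None): finger opening in mm; grip_force is the grip in N (None keeps the last); returns when the fingers have stopped.
- bot.dwell(seconds).
- bot.ik(position, orientation): joint angles nearest the present ones, or None.
- bot.read_state(): the state.
- bot.read_camera(name): name is "scene" or "top"; returns a dict with "image" (480x640x3 uint8, blue, green, red), "depth" (480x640 float32, mm along the optical axis (not along the pixel's ray), 0 where there is no reading), "fovy" (degrees; the focal length in pixels is half the picture's height over the tangent of half this angle, whatever the lens; pixels are square), "cx", "cy" (the principal point, pixels), "k1" (the pictures are not rectified: a ray, as slopes to the right and down, at radius r is drawn at 1 + k1 r^2 times it, then the intrinsics apply), "eye" and "attitude" of the camera in the world. Camera axes: x right, y down, z forward; pixel columns grow to the right and rows downward; lengths in mm; the calibration is good to about 2 mm. A picture is of the moment at which its call begins.
A pose or a line that the arm cannot do raises bot.MotionError and nothing moves.
- bot.finish_job(): hands the job in, once; it reports no verdict.
The state is a dict: "clock": time; "joint_positions": joint angles; "qvel": joint speeds; "effort": joint torques, N m; "ee_pos": TCP position; "tool_rot": TCP orientation; "ft_force": force on the tool from outside, world axes, zero at the start; "moment": the same for the moment, N m; "grip_width": finger opening in mm.
Only numpy, scipy, OpenCV 4.12 (cv2) and the standard library are available. Lean on these libraries where they do the work, as an engineer would, in place of code of your own. Each camera call takes 0.05 s, during which the arm holds its last target. There are 200 camera calls.

## Working session

There is one attempt and no reset: what is moved stays moved. The work goes in short steps, each a Python script; the robot and the scene stay as the last script left them, time stands still between calls to the robot, and variables do not carry over. Pictures are saved under pics/ and viewed, on a budget of 10 in all, crops included, one or two more only if the job needs it, and the job is handed in when it is done.

```bash
ls; mkdir -p pics; python3 - <<'E'
from rig import bot
import cv2,pickle
for n in("scene","top"):
    c=bot.read_camera(n);cv2.imwrite(f"pics/{n}0.png",c["image"]);pickle.dump(c,open(f"{n}0.pkl","wb"))
    print(n,c["fovy"],c["cx"],c["cy"],c["k1"],c["eye"],c["attitude"])
s=bot.read_state();print(s["clock"],s["ee_pos"],s["tool_rot"],s["ft_force"],bot.tip_reach)
E
```

```text
pics
scene 52.762483376192584 318.3916369752175 239.30944883081887 -0.006311284543659592 [ 941.09311702  715.98917096 1351.20786147] [-0.06885232  0.25320387  0.92536918 -0.27356723]
top 47.56502275461215 315.15656446547905 236.17118078577917 -0.03517149840069824 [ 262.50512537   37.47588166 1468.49847141] [ 0.07363095 -0.68156901  0.72384764 -0.0780177 ]
0.1 [135.37458159 532.87397043 249.74924212] [-0.55795657  0.55838525  0.43378315 -0.4344221 ] [-0.31860651 -0.30439326  0.7979847 ] 19.0
```

View pics/top0.png

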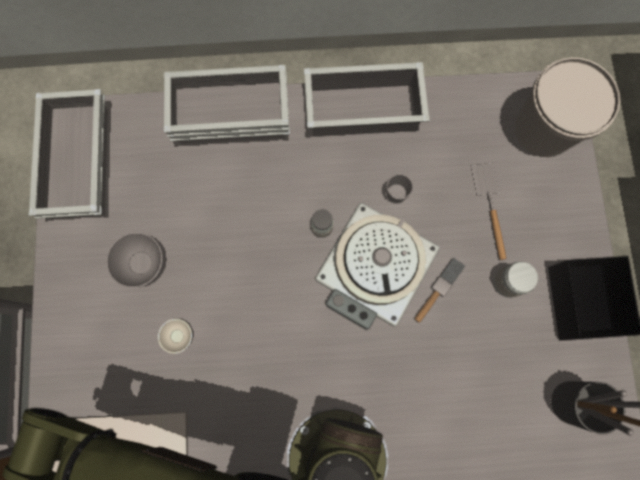

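View pics/scene0.png

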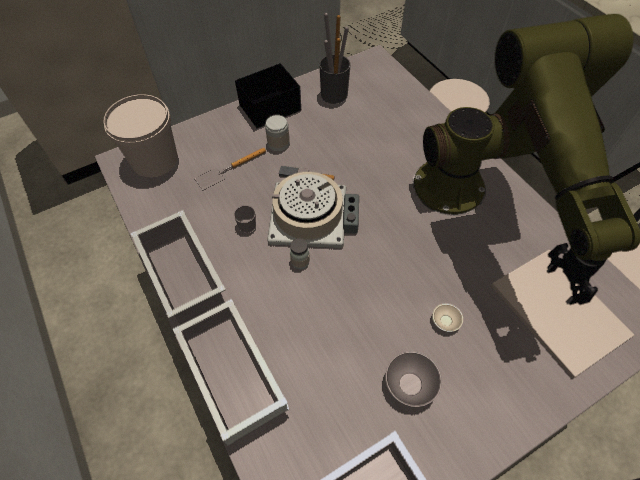

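The top view shows the shredder hub at about (382,257), the notch towards (386,283), and the control pod at (351,309). The pin appears to be near (402,224). Next I'll rectify both views onto the plate plane.

```bash
cat > h.py <<'E'
import numpy as np,cv2,pickle
from scipy.spatial.transform import Rotation as R
def Rot(c): q=c["attitude"];return R.from_quat([q[1],q[2],q[3],q[0]]).as_matrix()
def f(c): return 240/np.tan(np.radians(c["fovy"]/2))
def project(c,P):
    p=(np.asarray(P,float)-c["eye"])@Rot(c); s=p[...,:2]/p[...,2:]
    s=s*(1+c["k1"]*(s**2).sum(-1,keepdims=True)); return s*f(c)+[c["cx"],c["cy"]]
def ray(c,uv):
    d=(np.asarray(uv,float)-[c["cx"],c["cy"]])/f(c); s=d.copy()
    for _ in range(10): s=d/(1+c["k1"]*(s**2).sum(-1,keepdims=True))
    return np.concatenate([s,np.ones(s.shape[:-1]+(1,))],-1)@Rot(c).T
def plane(c,uv,z):
    r=ray(c,uv); return c["eye"]+r*((z-c["eye"][2])/r[...,2:])
def ortho(c,cx,cy,z,half=150,mm=.5):
    # image right = -y, image up = +x
    a=np.arange(-half,half,mm); X,Y=np.meshgrid(cx-a,cy-a,indexing='ij')
    m=project(c,np.stack([X,Y,np.full_like(X,z)],-1)).astype(np.float32)
    return cv2.remap(c["image"],m[...,0],m[...,1],cv2.INTER_CUBIC)
def cloud(c):
    v,u=np.mgrid[:480,:640]; r=ray(c,np.stack([u,v],-1)); return c["eye"]+r*c["depth"][...,None],c["depth"]>0
E
python3 - <<'E'
from h import *
T=pickle.load(open("top0.pkl","rb"));S=pickle.load(open("scene0.pkl","rb"))
h=plane(T,[382,257],128.5);print(h, plane(S,[308,194],128.5))
cv2.imwrite("pics/o.png",np.vstack([np.hstack([ortho(c,h[0],h[1],z,100,.5) for c in(T,S)]) for z in (116.5,)]))
# triangulate the hub
a,b=ray(T,[382,257]),ray(S,[308,194]);A=np.stack([a,-b],1);t=np.linalg.lstsq(A,S["eye"]-T["eye"],rcond=None)[0]
print(T["eye"]+a*t[0],S["eye"]+b*t[1])
for c in(T,S):
    p,ok=cloud(c); d=np.hypot(p[...,0]-h[0],p[...,1]-h[1]); m=ok&(d<80)
    print(np.median(p[m][:,2]),m.sum(), np.percentile(p[m][:,2],[5,50,95,99]))
    m=ok&(d<125)&(p[...,2]>90);print("drum centroid",p[m].mean(0), (p[m].min(0)+p[m].max(0))/2)
E
```

```text
[ 491.34594738 -143.3109271   128.5       ] [ 495.61369346 -135.2326756   128.5       ]
[ 493.19650303 -144.77288675  117.66390128] [ 491.47824984 -143.13467907  117.14944337]
117.25065324541708 3148 [109.99068132 117.25065325 128.31836102 134.65409423]
drum centroid [ 493.79929734 -143.43043506  112.09096343] [ 493.78924354 -144.01773995  116.14360388]
116.9716052529393 1654 [ 40.79977338 116.97160525 128.74747915 135.12224559]
drum centroid [ 503.11775798 -131.29541897  111.97180623] [ 496.89350478 -138.75645226  116.81507348]
```

View pics/o.png

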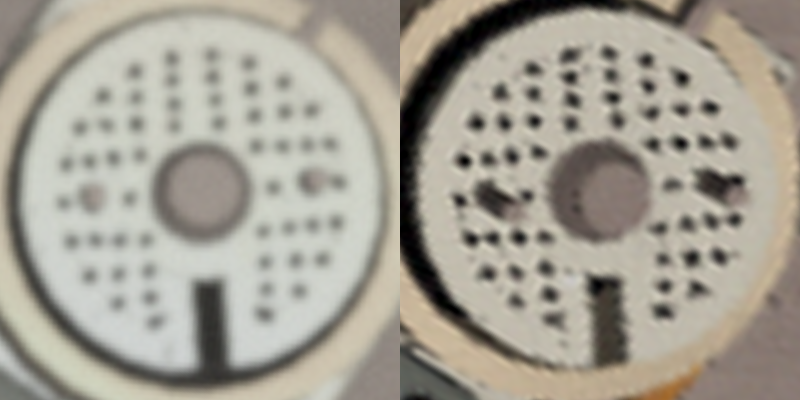

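```bash
cat >> h.py <<'E'
from scipy.ndimage import map_coordinates
from scipy.optimize import minimize
def samp(c,P):
    uv=project(c,P); g=cv2.cvtColor(c["image"],cv2.COLOR_BGR2GRAY).astype(float)
    return map_coordinates(g,[uv[...,1],uv[...,0]],order=1)
th=np.radians(np.arange(0,360,2.))
def ring(c,x,y,z,r): return samp(c,np.stack([x+r*np.cos(th),y+r*np.sin(th),np.full_like(th,z)],-1))
def axis(c,z=116.5,r=90.,x0=(495,-144)):
    k=lambda p:-np.mean([np.clip(ring(c,*p,z,r-d),0,160)-np.clip(ring(c,*p,z,r+d),0,160) for d in(2,3,4)])
    return minimize(k,x0,method="Nelder-Mead",options=dict(initial_simplex=[x0,(x0[0]+4,x0[1]),(x0[0],x0[1]+4)])).x
def bar(c,x,y,z,r0,r1,w):
    """angle (deg) at which a bar of width w differs most from its two sides, dark positive"""
    A=np.arange(0,360,.25); rr=np.linspace(r0,r1,9)
    def band(offs): 
        a=np.radians(A)[:,None,None]; r=rr[None,:,None]; o=np.array(offs)[None,None,:]
        P=np.stack(np.broadcast_arrays(x+r*np.cos(a)-o*np.sin(a),y+r*np.sin(a)+o*np.cos(a),np.full(np.broadcast(a,r,o).shape,z)),-1)
        return samp(c,P).mean((1,2))
    i=np.linspace(-w/2+1,w/2-1,7); L=band(np.linspace(-w,-w/2-1,4)); Rr=band(np.linspace(w/2+1,w,4))
    s=np.minimum(L,Rr)-band(i); m=s>.75*s.max(); k=A[s.argmax()]
    d=(A-k+180)%360-180; m&=abs(d)<8
    return (k+np.average(d[m],weights=s[m]-.74*s.max()))%360,s.max()
def measure(c,xy=None,dz=0,pinz=108):
    x,y=axis(c,116.5-dz) if xy is None else xy
    return dict(axis=(x,y),notch=bar(c,x,y,116.5-dz,52,86,17),pin=bar(c,x,y,pinz,96,112,10))
E
python3 - <<'E'
from h import *
for n in("top","scene"):
    c=pickle.load(open(n+"0.pkl","rb")); m=measure(c); print(n,m, "drum axis",axis(c,100,115.,(495,-144)))
E
python3 - <<'E'
import sys;sys.path.insert(0,'.')
from rig import bot
import numpy as np
print(bot.tip_reach)
from h import R
# candidate tool orientation along the arc: y down, x tangential
ax=np.array([494.5,-144])
for s in (1,-1):
  for a in (-122,-86,-40,0,36):
    t=np.radians(a); X=s*np.array([-np.sin(t),np.cos(t),0]); Y=np.array([0,0,-1.]);q=R.from_matrix(np.stack([X,Y,np.cross(X,Y)],1)).as_quat()
    print(s,a,np.round(bot.ik(list(ax+55*np.array([np.cos(t),np.sin(t)]))+[145],[q[3],*q[:3]]) if 1 else 0,2) )
E
```

```text
top {'axis': (np.float64(493.85721507015217), np.float64(-142.87145474342336)), 'notch': (np.float64(184.88366274293745), np.float64(107.88561670869535)), 'pin': (np.float64(326.6178530073324), np.float64(21.183360753147724))} drum axis [ 495.03286327 -143.90227663]
scene {'axis': (np.float64(497.5473683140148), np.float64(-140.4449391936824)), 'notch': (np.float64(185.70783419199444), np.float64(95.45687269135307)), 'pin': (np.float64(328.4561547542761), np.float64(47.62890179941985))} drum axis [ 495.91724948 -141.94641934]
19.0
1 -122 [-0.46  0.31  1.77 -0.    1.06  0.1 ]
1 -86 [-0.45  0.38  1.67 -0.    1.09 -0.52]
1 -40 [-0.39  0.44  1.59 -0.    1.11 -1.26]
1 0 [-0.32  0.45  1.58 -0.    1.12 -1.89]
1 36 [-0.27  0.41  1.63 -0.    1.1  -2.47]Traceback (most recent call last):
  File "<stdin>", line 11, in <module>
    return _wrapfunc(a, 'round', decimals=decimals, out=out)
    return _wrapit(obj, method, *args, **kwds)
    result = getattr(arr, method)(*args, **kwds)
TypeError: unsupported operand type(s) for *: 'NoneType' and 'float'
```

```bash
cat >> h.py <<'E'
AX=np.array([495.2,-143.])
def q_of(a):
    t=np.radians(a); X=np.array([-np.sin(t),np.cos(t),0]); Y=np.array([0,0,-1.])
    q=R.from_matrix(np.stack([X,Y,np.cross(X,Y)],1)).as_quat(); return [q[3],*q[:3]]
def pos(a,r,z): t=np.radians(a); return [AX[0]+r*np.cos(t),AX[1]+r*np.sin(t),z]
E
python3 - <<'E'
from h import *
from rig import bot
bot.move_gripper(0,20)
print(bot.read_state()["clock"])
bot.move_to([390,140,60],q_of(-122))
s=bot.read_state();print(s["clock"],s["grip_width"],s["ft_force"],s["joint_positions"])
print(bot.servo_line([390,140,8],speed=40,until_force=4)); s=bot.read_state();print(s["clock"],s["ee_pos"],s["ft_force"])
bot.servo_line([390,140,60]);
bot.move_to(pos(-122,50,190),q_of(-122))
c=bot.read_camera("top");S=bot.read_camera("scene")
cv2.imwrite("pics/b.png",np.hstack([c["image"][150:350,280:480],S["image"][110:310,210:410]]).repeat(2,0).repeat(2,1))
print(bot.read_state()["clock"],bot.read_state()["ee_pos"])
E
```

```text
0.8667
2.7 -0.26876940794012133 [0.51409364 0.11213518 0.23757643] [2.57438739e-01 2.89545871e-01 2.05395409e+00 1.14099295e-04
 7.97402980e-01 8.14298629e-01]
True
3.6583 [389.89216104 139.95009531  19.01940977] [-3.53173514 -1.95267869 13.55800334]
5.5333 [ 468.7691054  -184.35647776  189.4646518 ]
```

View pics/b.png

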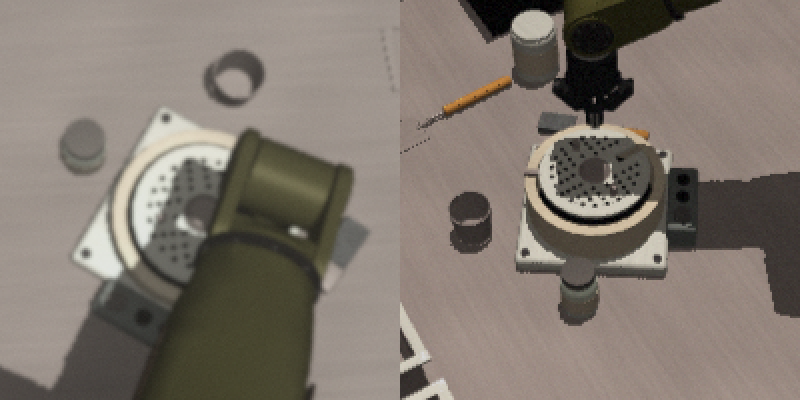

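The wrist clears everything, and the fingertip is above the plate at the left crop's shaded area. The table touch confirms the tip reach of 19 mm. Next I'll push stud_a counter-clockwise, stopping short.

```bash
python3 - <<'E'
from h import *
from rig import bot
print(bot.servo_line(pos(-122,51,141),speed=60,until_force=4), bot.read_state()["ee_pos"])
F=[]
for a in list(np.arange(-112,27,10.))+[28.]:
    bot.servo_line(pos(a,51,141),q_of(min(a,25)),speed=70); s=bot.read_state();F.append(np.round(s["ft_force"],1).tolist())
print(F,s["ee_pos"],s["clock"])
bot.servo_line(pos(22,51,141),speed=60)
bot.servo_line(pos(22,51,200),speed=150)
bot.move_to([400,150,250],q_of(-60))
c=bot.read_camera("top");S=bot.read_camera("scene")
pickle.dump((c,S),open("c1.pkl","wb"))
print(bot.read_state()["clock"])
for k in(c,S): print(measure(k,AX),measure(k))
cv2.imwrite("pics/c.png",np.hstack([ortho(k,*AX,116.5,130,.65) for k in(c,S)]))
E
```

```text
False [ 468.35491039 -186.329663    141.33774692]
[[0.4, 0.3, -0.8], [0.1, 0.4, -0.2], [-0.3, -0.8, -0.2], [0.7, 0.0, 0.3], [-0.3, -0.2, -0.1], [0.7, -0.3, -0.8], [0.2, 0.2, -0.2], [-0.4, -0.0, 0.0], [-0.3, 0.3, 0.2], [0.3, 0.3, 0.3], [-0.3, -0.4, -0.4], [-1.1, 0.1, -0.9], [-0.6, 0.9, -0.3], [-0.3, -0.3, 0.2], [-0.3, -0.1, 0.2]] [ 540.24435657 -119.25267794  141.03191454] 11.325
13.9917
{'axis': (np.float64(495.2), np.float64(-143.0)), 'notch': (np.float64(318.2546690826233), np.float64(86.5848734527994)), 'pin': (np.float64(326.24630289825893), np.float64(21.867761398399608))} {'axis': (np.float64(493.3425370511125), np.float64(-142.75995426559388)), 'notch': (np.float64(319.1079988745124), np.float64(87.72138941737809)), 'pin': (np.float64(326.642918563261), np.float64(21.63842342143724))}
{'axis': (np.float64(495.2), np.float64(-143.0)), 'notch': (np.float64(320.53632547328164), np.float64(102.00839179586956)), 'pin': (np.float64(330.4178575179492), np.float64(49.62928762158822))} {'axis': (np.float64(497.5408453024434), np.float64(-140.17929962647327)), 'notch': (np.float64(317.5780119033745), np.float64(102.26249650023752)), 'pin': (np.float64(328.35732765382136), np.float64(49.68206958832562))}
```

View pics/c.png

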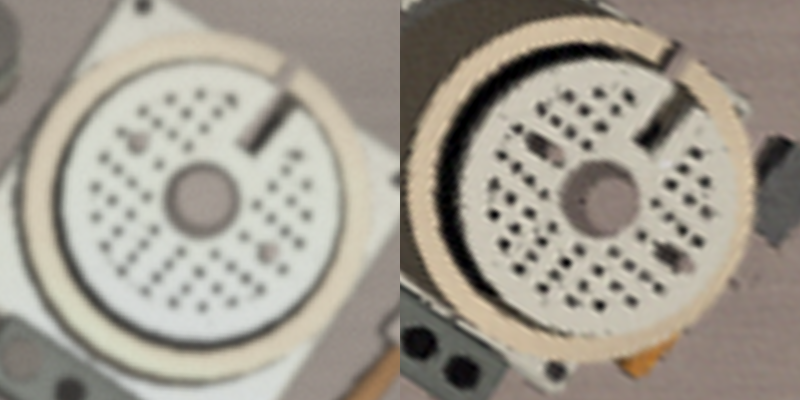

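The notch is at about (270,120) and the pin at (290,75) in the left crop, so roughly 8° remain. I'll refine the pin angle from the square foot.

```bash
cat >> h.py <<'E'
def foot(c,x0):
    e=np.linspace(-118,118,80)
    def k(p):
        a=np.radians(p[2]);C,Sn=np.cos(a),np.sin(a);v=[]
        for i in range(4):
            t=i*np.pi/2
            for d in(2,4):
                for s,o in((1,-d),(-1,d)):
                    lx=np.cos(t)*(125+o)-np.sin(t)*e; ly=np.sin(t)*(125+o)+np.cos(t)*e
                    v.append(s*np.clip(samp(c,np.stack([p[0]+C*lx-Sn*ly,p[1]+Sn*lx+C*ly,np.full_like(e,30.)],-1)),90,190).mean())
        return -np.mean(v)
    x0=np.array(x0,float);return minimize(k,x0,method="Nelder-Mead",options=dict(initial_simplex=[x0,x0+[4,0,0],x0+[0,4,0],x0+[0,0,4]],xatol=.02,fatol=.001))
def stud(c,ang):
    """plate angle (deg, notch) from the two stud blobs: best rotation for pair of dark-ish discs vs surround at z=136.5"""
E
python3 - <<'E'
from h import *
c1,S1=pickle.load(open("c1.pkl","rb"));T0=pickle.load(open("top0.pkl","rb"));S0=pickle.load(open("scene0.pkl","rb"))
for c in(c1,T0,S1,S0):
    for a in(-36,-32,-29): r=foot(c,(*AX,a)); print(np.round(r.x,2),round(r.fun,2),end=' ')
    print()
# edges of pin & notch in the frame of polar: profile across, top camera
for c,ax in((c1,(494,-142.9)),(S1,(497,-141))):
    for z,r0,r1 in((108,98,112),(116.5,60,85)):
        a=np.radians(327.5);o=np.arange(-24,25,2.);r=np.linspace(r0,r1,9)[:,None]
        if z>110:a=np.radians(319.3)
        P=np.stack(np.broadcast_arrays(ax[0]+r*np.cos(a)-o*np.sin(a),ax[1]+r*np.sin(a)+o*np.cos(a),z+0*r*o),-1)
        print(z,samp(c,P).mean(0).astype(int))
E
```

```text
[ 496.56 -149.42  -34.14] -11.77 [ 496.55 -149.42  -34.14] -11.77 [ 496.56 -149.42  -34.14] -11.77 
[ 496.37 -149.66  -34.24] -11.86 [ 496.37 -149.66  -34.25] -11.86 [ 496.4  -149.66  -34.24] -11.86 
[ 501.27 -144.46  -34.02] -12.53 [ 494.31 -139.66  -33.66] -9.23 [ 501.25 -144.48  -34.02] -12.53 
[ 500.79 -145.03  -34.15] -11.74 [ 500.77 -145.05  -34.16] -11.74 [ 500.78 -145.04  -34.16] -11.74 
108 [182 183 183 185 185 184 182 176 168 158 152 148 147 153 165 176 181 184
 184 184 184 183 183 183 182]
116.5 [194 200 206 209 211 209 202 183 149 109  80  69  77  98 123 148 170 189
 202 208 211 210 207 202 196]
108 [163 165 166 167 167 167 162 152 144 136 127 117 100  72  62  87 115 148
 172 172 172 171 171 170 170]
116.5 [178 181 186 190 190 185 173 142 103  76  66  61  57  61  76 102 141 176
 190 193 192 189 182 176 167]
```

```bash
cat > p.py <<'E'
import sys
from h import *
from rig import bot
a=float(sys.argv[1]);n=sys.argv[2]
bot.move_to(pos(20,51,180),q_of(25)); bot.servo_line(pos(20,51,141),speed=80,until_force=4)
bot.servo_line(pos(a-3,51,141),speed=50);bot.servo_line(pos(a,51,141),speed=20); bot.dwell(.2);print(bot.read_state()["ee_pos"],pos(a,51,141))
bot.servo_line(pos(20,51,141),speed=60);bot.servo_line(pos(20,51,180),speed=150)
bot.move_to([400,150,250],q_of(-60))
c=bot.read_camera("top");S=bot.read_camera("scene");pickle.dump((c,S),open(n+".pkl","wb"));print(bot.read_state()["clock"])
for k in(c,S): print(measure(k,AX),measure(k))
# zoom on the pin: radial direction up
a=AX+82*np.array([np.cos(np.radians(-33.7)),np.sin(np.radians(-33.7))])
W=[]
for k in(c,S):
    m=cv2.getRotationMatrix2D((200,200),-33.7,1.0); W.append(cv2.warpAffine(ortho(k,*a,112,50,.25),m,(400,400)))
cv2.imwrite(f"pics/{n}.png",np.hstack(W))
E
python3 p.py 33.6 d
```

```text
[ 537.69999115 -114.7976355   141.01647227] [np.float64(537.678983276215), np.float64(-114.77703098858944), 141]
19.8833
{'axis': (np.float64(495.2), np.float64(-143.0)), 'notch': (np.float64(322.1995051261724), np.float64(64.2526733399763)), 'pin': (np.float64(326.28057755951284), np.float64(22.290196851641724))} {'axis': (np.float64(493.3925352090175), np.float64(-142.73168348611426)), 'notch': (np.float64(322.92551640273723), np.float64(65.73525921203037)), 'pin': (np.float64(326.72535442665406), np.float64(21.888042849950295))}
{'axis': (np.float64(495.2), np.float64(-143.0)), 'notch': (np.float64(323.6826661378613), np.float64(90.16787326515062)), 'pin': (np.float64(330.36793162360556), np.float64(48.60153110672496))} {'axis': (np.float64(497.4244655556307), np.float64(-140.0799026967179)), 'notch': (np.float64(320.6945178189499), np.float64(89.83116466504275)), 'pin': (np.float64(328.31021349524616), np.float64(48.671761390765624))}
```

View pics/d.png

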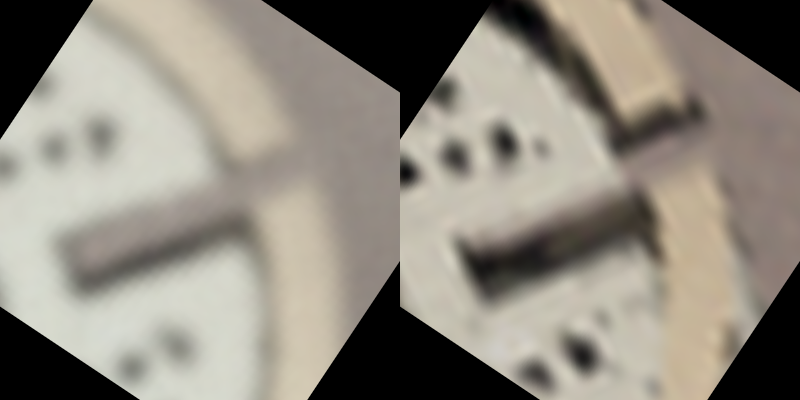

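The notch is nearly over the pin, at left crop (72..245, 265..200). The pin sits at the slot's counter-clockwise side and a dark gap is left on the clockwise side, so I need 1–2° more. I'll take profiles to quantify it.

```bash
cat > prof.py <<'E'
import sys
from h import *
for c,ax in zip(pickle.load(open(sys.argv[1]+".pkl","rb")),((494.2,-142.9),(496.5,-141.5))):
    a=np.radians(326.3);o=np.arange(-16,17,1.)
    print("off",o.astype(int))
    for z,r0,r1 in((108,97,111),(116.5,76,86),(116.5,64,76),(116.5,54,64)):
        r=np.linspace(r0,r1,9)[:,None]
        P=np.stack(np.broadcast_arrays(ax[0]+r*np.cos(a)-o*np.sin(a),ax[1]+r*np.sin(a)+o*np.cos(a),z+0*r*o),-1)
        print(z,r0,samp(c,P).mean(0).astype(int))
E
python3 prof.py d
```

```text
off [-16 -15 -14 -13 -12 -11 -10  -9  -8  -7  -6  -5  -4  -3  -2  -1   0   1
   2   3   4   5   6   7   8   9  10  11  12  13  14  15  16]
108 97 [186 186 186 185 185 184 183 181 178 173 168 163 159 155 152 149 148 147
 147 148 152 157 163 170 175 179 182 183 184 184 185 185 185]
116.5 76 [193 183 170 156 140 124 111 103 102 106 114 123 132 140 145 149 152 156
 162 169 177 185 192 198 202 205 207 208 208 208 207 207 208]
116.5 64 [202 193 181 165 146 126 108  97  93  97 107 118 129 138 144 148 151 154
 158 164 171 180 188 196 202 207 210 211 211 211 211 210 209]
116.5 54 [206 200 190 177 159 139 119 103  95  96 103 115 126 136 143 147 149 150
 151 154 159 167 177 187 196 202 207 210 212 212 212 211 208]
off [-16 -15 -14 -13 -12 -11 -10  -9  -8  -7  -6  -5  -4  -3  -2  -1   0   1
   2   3   4   5   6   7   8   9  10  11  12  13  14  15  16]
108 97 [173 173 173 171 170 169 167 163 158 154 150 145 141 136 132 127 123 118
 113 100  86  72  59  66  78  90 102 119 136 152 169 174 173]
116.5 76 [167 157 146 135 119 103  87  71  67  67  66  66  71  78  86  94 105 121
 136 151 162 170 177 184 189 190 191 192 192 192 191 191 190]
116.5 64 [177 170 163 149 126 104  82  67  65  64  63  63  67  71  75  82  99 116
 134 150 161 171 181 190 192 193 193 194 193 191 189 187 181]
116.5 54 [184 180 176 154 130 105  81  67  57  47  37  39  43  48  53  68  89 111
 132 148 157 167 177 183 186 189 192 193 192 191 189 187 182]
```

```bash
sed -i 's/,-33.7,1.0/,33.7,1.0/' p.py; python3 p.py 36.4 e; python3 prof.py e
```

```text
[ 536.27642042 -112.78406323  141.01901498] [np.float64(536.2495836651516), np.float64(-112.73563678321122), 141]
25.8667
{'axis': (np.float64(495.2), np.float64(-143.0)), 'notch': (np.float64(325.91940197272714), np.float64(58.53525206085848)), 'pin': (np.float64(326.3005406531439), np.float64(21.720417073797563))} {'axis': (np.float64(493.4369214106299), np.float64(-142.74193363334865)), 'notch': (np.float64(326.54735203678587), np.float64(60.740443845594996)), 'pin': (np.float64(326.7548794038517), np.float64(21.68152615409599))}
{'axis': (np.float64(495.2), np.float64(-143.0)), 'notch': (np.float64(326.39427585714606), np.float64(75.38978360363139)), 'pin': (np.float64(330.38564555242374), np.float64(49.84408062428626))} {'axis': (np.float64(497.4653427340859), np.float64(-140.12938700255717)), 'notch': (np.float64(323.4884640482465), np.float64(74.85063534610184)), 'pin': (np.float64(328.33331788266304), np.float64(49.7689671059031))}
off [-16 -15 -14 -13 -12 -11 -10  -9  -8  -7  -6  -5  -4  -3  -2  -1   0   1
   2   3   4   5   6   7   8   9  10  11  12  13  14  15  16]
108 97 
[... 579 characters left out ...]
 -14 -13 -12 -11 -10  -9  -8  -7  -6  -5  -4  -3  -2  -1   0   1
   2   3   4   5   6   7   8   9  10  11  12  13  14  15  16]
108 97 [171 172 171 170 169 168 167 163 158 154 150 145 141 136 131 127 122 117
 112  99  84  70  57  64  77  89 101 118 135 152 168 173 173]
116.5 76 [190 187 185 182 169 155 141 127 113 100  87  74  73  76  80  83  92 105
 118 131 140 144 148 153 158 166 174 181 186 187 189 190 191]
116.5 64 [191 189 188 183 174 165 156 143 123 103  83  68  70  72  74  79  93 108
 122 135 140 145 150 156 164 173 182 190 192 192 193 193 192]
116.5 54 [191 189 187 179 169 160 151 132 111  90  70  63  62  60  58  69  87 105
 123 134 137 141 144 151 162 174 185 192 193 194 194 194 193]
```

View pics/e.png

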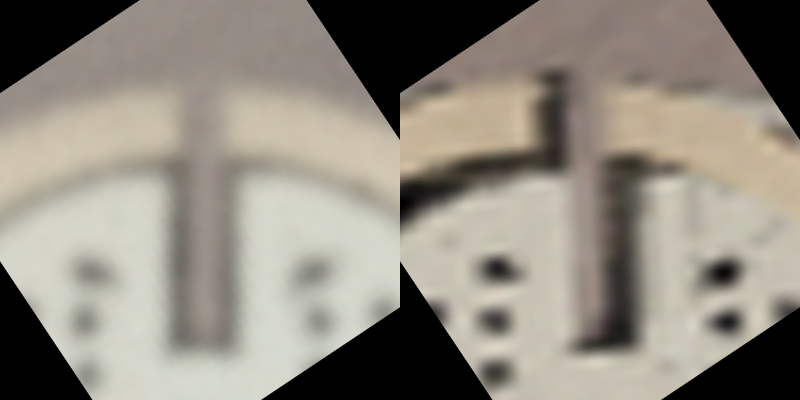

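The pin (204, 100–340 in the left crop) is centred in the slot, with slot edges at −8.6 and +8.7 mm and pin centre at +0.4. I'll press the hub now.

```bash
python3 - <<'E'
from h import *
from rig import bot
bot.move_to([495,-143,165],q_of(-45))
bot.servo_line([495,-143,150],speed=60)
r=bot.servo_line([495,-143,131],speed=15,until_force=25);bot.dwell(.3);s=bot.read_state();print(r,s["ee_pos"],s["ft_force"],s["clock"])
bot.servo_line([495,-143,200],speed=100)
bot.move_to([400,150,250],q_of(-60)); bot.dwell(.3)
c=bot.read_camera("top");S=bot.read_camera("scene")
pickle.dump((c,S),open("f.pkl","wb"));s=bot.read_state();print(s["clock"],s["ft_force"])
b=pickle.load(open("e.pkl","rb"))
for k,k0 in zip((c,S),b):
    for kk in (k0,k):
        p,ok=cloud(kk);d=np.hypot(p[...,0]-495,p[...,1]+143);print("plate z",np.median(p[ok&(d>35)&(d<80)][:,2]),"hub",np.median(p[ok&(d<12)][:,2]))
i=[cv2.resize(k["image"][y:y+180,x:x+240],(400,300)) for k,x,y in((c,270,160),(S,180,110))]
i+=[cv2.resize(k["image"],(400,300)) for k in(c,S)]
cv2.imwrite("pics/f.png",np.vstack([np.hstack(i[:2]),np.hstack(i[2:])]))
E
```

```text
True [ 495.22628337 -143.09379638  135.91900272] [-3.7893816   1.66657281  9.87476815] 28.7417
31.1333 [ 0.0339802  -0.30734119 -0.30638071]
plate z 116.87725718168281 hub 129.058416947541
plate z 105.52217023034018 hub 118.09759164032266
plate z 116.3230426073751 hub 129.80352072266965
plate z 105.25065997732497 hub 117.67586951238468
```

View pics/f.png

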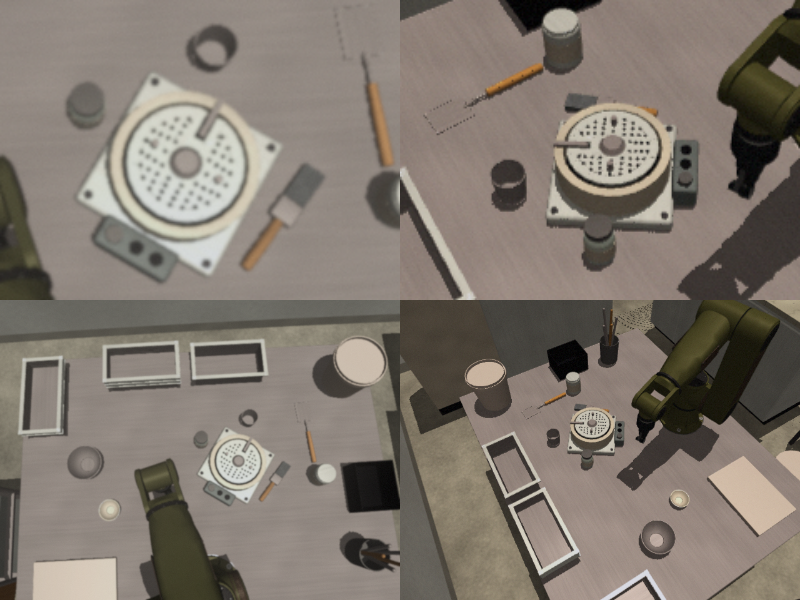

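The picture shows the pin standing proud in the notch with the plate sunk. The surrounding objects haven't moved. I'll do one confirming press, since there's plenty of time, and then hand in.

```bash
python3 - <<'E'
from h import *
from rig import bot
bot.move_to([495,-143,155],q_of(-45))
bot.servo_line([495,-143,141],speed=60)
r=bot.servo_line([495,-143,131],speed=10,until_force=35);s=bot.read_state();print(r,s["ee_pos"],s["ft_force"])
bot.servo_line([495,-143,200],speed=100)
bot.move_to([400,150,250],q_of(-60))
k=bot.read_camera("top");k0=pickle.load(open("top0.pkl","rb"))
for kk in(k0,k):
    p,ok=cloud(kk);d=np.hypot(p[...,0]-495,p[...,1]+143);print(np.median(p[ok&(d>35)&(d<80)][:,2]))
df=cv2.absdiff(k["image"],k0["image"]).max(2)
for n,(u,v) in dict(jar=(320,222),cup=(398,188),brush=(440,290),bowl=(136,260),can=(520,278),spat=(495,220),dish=(175,336)).items(): print(n,np.percentile(df[v-20:v+20,u-20:u+20],98))
print(bot.read_state()["clock"]); bot.finish_job()
E
```

```text
True [ 495.13812807 -143.06714451  135.92196462] [-4.36203487  1.04475561  9.90438934]
116.82411383686281
105.5180517484389
jar 9.019999999999982
cup 10.0
brush 10.0
bowl 10.0
can 10.0
spat 10.0
dish 10.0
35.5
the job is handed in; nothing more can be done
```

The plate is turned so its notch is over the pin and pressed fully home, and the job is handed in at 35.5 s on the robot's clock. I pushed stud_a counter-clockwise about 142° with the closed fingertip. Three looks let me correct it along the way, and then I pressed the hub down.

- **Alignment:** before pressing, the top camera put the notch centre within about 0.4 mm of the pin centre.
- **Seating:** both presses stopped hard with the fingertip at 116.9 mm, against 117 mm for the hub when home. The second was a firmer confirming press. Depth readings put the plate's top face at 105.3–105.5 mm (105 when home), a drop of about 11.3 mm.
- **Other objects:** the before-and-after pictures differ only by image noise around the jar, cup, brush, bowl, can, spatula and dish. The robot was clear of everything at hand-in.

Some measurements disagreed:
- The scene camera's automatic pin angle read 2–4° high, apparently because of the pin's shadow.
- My estimate of the plate's angle from the fingertip contact was off by about 2°.
- The fit to the shredder's square foot placed its centre about 6 mm off.

I relied on the top camera's edge profiles instead, and the seating check agreed with them.

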